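Unstack specimen boxes and fittings into their nests

ROBOT

A 7-joint arm with a two-finger parallel gripper is mounted at the origin on a cart in front of the work surface, level with it; the furniture and walls round the work are solid. World frame = base frame: x ahead of the robot, y to its left, z up, the work surface at z = 0. Lengths are in m, angles in degrees, forces in N, time in s.
With the tool pointing down it reaches from about 0.425 to 0.875 m from the base axis. Payload 4.7 kg.
Tool frame: the origin (TCP) lies midway between the tips of the shut fingers; the grasp point (between the pads) lies 19 mm behind it (env.grip_point_offset is the distance from the TCP to the grasp point, in m); z points along the fingers, y is the line along which they close (so a half turn about z gives the same grasp; the last joint's range is limited). The gripper opens to 87 mm and grips with 3 to 60 N. Pads are 19 mm wide; open, the fingers measure 117 mm over their backs; the gripper's body (75 mm by 190 mm) begins 51 mm behind the grasp point.
Start: joints at [75.292, 18.392, -4.016, 83.108, 1.295, 78.541, -3.26], TCP at [0.174, -0.626, 0.223] pointing down, gripper open.
Joint ranges: [-163.93, 163.93], [-17.29, 119.83], [-79.2, 71.16], [3.27, 140.29], [-89.18, 269.18], [5.43, 117.66], [-154.24, 154.24]. Speed limits (degrees/s): [147.25, 147.25, 180, 180, 180, 180, 180].

INTERFACE

Orientations are given as [roll, pitch, yaw] about the fixed x, y, z axes, in that order (R = Rz(yaw) Ry(pitch) Rx(roll)).
In Python, from cell import env gives the robot as it stands.
- The arm moves only by the shell command python3 -m jog 'ROWS' [FORCE]. ROWS is JSON, a list of rows, each a list of 7 numbers: the shift along the tool's x, y, z in m, then the turn, a rotation vector about the tool's x, y, z in rad, then the finger opening in m, from 0 to 0.087. A call has 1 to 12 rows; each row shifts and turns the commanded pose from where the row before left it, along the tool's axes as they then stand; what a row does not reach is not made up. A row lasts 1/12 s, in which the tool goes at most 41.7 mm and 7.16 degrees, less where a joint would pass 70% of its speed; a pose out of reach is approached as far as the arm can. A call is refused whole if a number of a shift passes 0.0417 or a number of a turn 0.125, either way. A call with a gripper value outside its range is refused whole. The fingers move at their own pace and stop on an object; FORCE is the grip in N (left out, the last holds). Time passes only in rows, so rows that do not move let the fingers close. It gives the time, the measured TCP pose, the force, the opening and the grip force at its end, in the units of the state.
- env.get_obs(): the state, without advancing time (a new reading comes with each control period).
- env.read_camera(name): name is "scene" or "top"; returns the picture (384x512x3 uint8, blue, green, red); there is no depth.
- env.get_calibration(name): a dict with "fov_y" (degrees; the focal length in pixels is half the picture's height over the tangent of half this angle, whatever the lens; pixels are square), "cx", "cy" (the principal point, pixels), "pose" (4x4, takes a point from camera to world coordinates). Camera axes: x right, y up, looking along -z (the intrinsics and any distortion apply to the point x, -y, -z); pixel columns grow to the right and rows downward; lengths in m; the calibration is good to about 2 mm. A picture is of the moment at which its call begins. get_calibration takes no time and is no camera call.
- env.sign_off(): hands the job in; it is judged then, once.
The state is a dict: "time_s": time; "qpos": joint angles; "joint_velocities": joint speeds; "effort": joint torques, N m; "tool_pos": TCP position; "tool_rot": TCP orientation; "force": force on the tool from outside, world axes, zero at the start; "wrist_torque": the same for the moment, N m; "grip_width": finger opening in m; "grasp_force": force on a finger pad.
Only numpy, scipy, OpenCV 4.12 (cv2) and the standard library are available. Lean on these libraries where they do the work, as an engineer would, in place of code of your own. Each camera call takes 0.05 s, during which the arm holds its last target. There are 200 camera calls.

TASK

Take the stack on the bench apart from the top down and put each of its four things into the dark grey nest made for it: the wooden disc into the smaller round nest, the metal shaft collar into the larger round nest, the small amber box into the smaller rectangular nest and the large clear box into the larger rectangular nest. Each must end right way up, lying flat on the floor of its nest inside the lip, and the two boxes must stay level on the way. Leave the masking tape roll and the screwdriver where they lie.

Things in the scene. Friction and masses are not known exactly. Their poses are not given: they have to be found in the camera images.
- disc: Plain wooden disc, 25 mm diameter, 12 mm high, lying flat on top of the stack (on the collar). Origin: centre of its underside; z up.
- collar: Pale aluminium shaft collar (thick ring with a bore), 39 mm diameter, 21 mm high, axis upright, third in the stack: on the small box, under the disc. Origin: centre of its underside; z up. Grasp across the outside.
- small_box: Small closed amber-tinted specimen box, second in the stack: on the large box, under the collar. The body is 36 mm along its x (with lid rims 41 mm), 46 mm along its y, 20 mm high. Origin: centre of its underside; z up. Grasp across its x.
- large_box: Large closed clear specimen box, at the bottom of the stack, on the bench. The body is 49 mm along its x (with lid rims 53 mm), 70 mm along its y, 22 mm high. Origin: centre of its underside; z up. Grasp across its x.
- disc_nest: Smaller round nest, inner diameter 43 mm, outer 51 mm, for the wooden disc. Fixed dark grey plastic; floor 3 mm above the bench, round it a lip 4 mm wide, 3 mm above the floor (6 mm above the bench). A flat screw ear sticks out 10 mm at its +y and -y ends. Origin: centre of its underside, on the bench.
- collar_nest: Larger round nest, inner diameter 57 mm, outer 65 mm, for the shaft collar. Fixed dark grey plastic; floor 3 mm above the bench, round it a lip 4 mm wide, 3 mm above the floor (6 mm above the bench). A flat screw ear sticks out 10 mm at its +y and -y ends. Origin: centre of its underside, on the bench.
- small_box_nest: Smaller rectangular nest, inside 54 mm along its x and 64 mm along its y, for the small box (long side along its y, either way round). Fixed dark grey plastic; floor 3 mm above the bench, round it a lip 4 mm wide, 3 mm above the floor (6 mm above the bench). A flat screw ear sticks out 10 mm at its +y and -y ends. Origin: centre of its underside, on the bench.
- large_box_nest: Larger rectangular nest, inside 67 mm along its x and 88 mm along its y, for the large box (long side along its y, either way round). Fixed dark grey plastic; floor 3 mm above the bench, round it a lip 4 mm wide, 3 mm above the floor (6 mm above the bench). A flat screw ear sticks out 10 mm at its +y and -y ends. Origin: centre of its underside, on the bench.
- tape: Bystander: roll of masking tape, 103 mm diameter, 25 mm high, lying flat beyond the stack, not to be disturbed. Origin: centre of its underside.
- driver: Bystander: blue-handled screwdriver, 188 mm long, 23 mm high, lying along its y to the left of the stack, not to be disturbed. Origin: centre of its underside.
Not all that is in view belongs to the job. What is shaped like the collar but yellow is not meant.

How it is judged (in metres and radians):
At the end, for the whole second after the job is handed in: Each of the four things lies in its own nest: centre within 15 mm of the nest's, underside 1 to 4.5 mm above the nest's underside (on its floor, not its lip), upright within 0.12 rad, slower than 20 mm/s. Tape roll and screwdriver are within 25 mm of where they began (horizontal distance between disc and disc_nest below 0.015 m and z of disc in the frame of disc_nest between 0.001 and 0.0045 m and angle between each of disc, collar, small_box, large_box's own z axis and vertical below 0.12 rad and linear speed of each of disc, collar, small_box, large_box below 0.02 m/s and horizontal distance between collar and collar_nest below 0.015 m and z of collar in the frame of collar_nest between 0.001 and 0.0045 m and horizontal distance between small_box and small_box_nest below 0.015 m and z of small_box in the frame of small_box_nest between 0.001 and 0.0045 m and horizontal distance between large_box and large_box_nest below 0.015 m and z of large_box in the frame of large_box_nest between 0.001 and 0.0045 m and not (distance of tape from where it was at the start of the episode above 0.025 m) and not (distance of driver from where it was at the start of the episode above 0.025 m)); the robot touches nothing.
It fails at once if the small box is tipped by more than 0.5 rad (angle between small_box's own z axis and vertical above 0.5 rad).
It fails at once if the large box is tipped by more than 0.5 rad (angle between large_box's own z axis and vertical above 0.5 rad).
It fails at once if the tape roll is moved by more than 25 mm (distance of tape from where it was at the start of the episode above 0.025 m).
It fails at once if the screwdriver is moved by more than 25 mm (distance of driver from where it was at the start of the episode above 0.025 m).
It also fails if it takes over 109 s, if anything falls off the work surface, if the arm or the gripper's body presses on something with over 40 N, if the wrist force passes 120 N, or if a joint passes its speed limit or range.

## Working session

There is one attempt and no reset: what is moved stays moved. The work goes in short steps, Python scripts to look and compute and a shell command to move; the robot and the scene stay as the last step left them, time stands still between calls to the robot, and variables do not carry over. Pictures are saved under pics/ and viewed, at most 14 in all, crops included, and the job is handed in when it is done.

```bash
mkdir -p pics; ls; python3 - <<'E'
from cell import env
import cv2
o=env.get_obs();print(o)
for n in("scene","top"):
    c=env.get_calibration(n);print(n,c)
    cv2.imwrite(f"pics/{n}0.png",cv2.resize(env.read_camera(n),(800,600),interpolation=cv2.INTER_CUBIC))
E
```

```text
pics
{'time_s': 0.0, 'qpos': array([75.29171723, 18.43910218, -4.01575288, 83.17590399,  1.29502533,
       78.54040547, -3.26236041]), 'joint_velocities': array([-0.03995587, -0.09992136,  0.01722024, -0.00404201,  0.13463441,
       -0.05734627,  0.01475681]), 'effort': array([ 1.49911205e-05, -4.91287529e+01, -4.03597103e-01, -3.12532425e+01,
       -6.38019713e-02,  4.37625451e-02,  1.61838766e-04]), 'tool_pos': array([ 0.17368438, -0.62578387,  0.22145228]), 'tool_rot': array([-1.79889836e+02,  5.75270477e-03,  1.55159149e+01]), 'force': array([ 0.17548064, -0.44335572,  0.05752941]), 'wrist_torque': array([-0.00740224, -0.01548159, -0.03677781]), 'grasp_force': 0.0, 'grip_width': 0.08718091631721342}
scene {'fov_y': 52.376495898449406, 'cx': 251.5264465556174, 'cy': 192.05368437373102, 'pose': array([[-8.74157270e-01,  3.13928044e-01, -3.70537786e-01,
         2.03164967e-01],
       [-4.85642282e-01, -5.66328376e-01,  6.65900702e-01,
         6.25762378e-01],
       [-8.01158242e-04,  7.62050755e-01,  6.47516799e-01,
         6.63622231e-01],
       [ 0.00000000e+00,  0.00000000e+00,  0.00000000e+00,
         1.00000000e+00]])}
top {'fov_y': 45.655219056263945, 'cx': 254.79748454533788, 'cy': 188.36458825090358, 'pose': array([[-0.0119156 ,  0.98697301, -0.16044407,  0.36220088],
       [-0.99989298, -0.01312285, -0.00646684,  0.02046421],
       [-0.00848808,  0.16034985,  0.98702375,  1.15831346],
       [ 0.        ,  0.        ,  0.        ,  1.        ]])}
```

View pics/scene0.png

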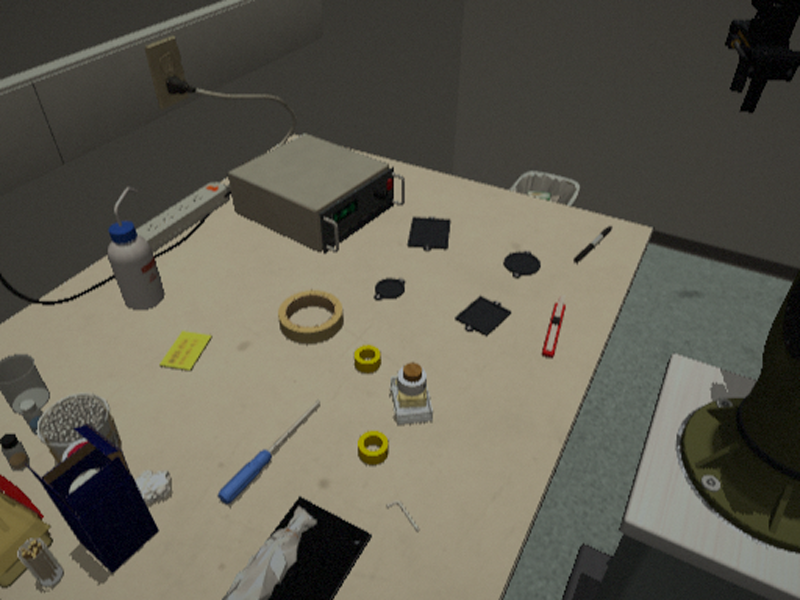

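View pics/top0.png

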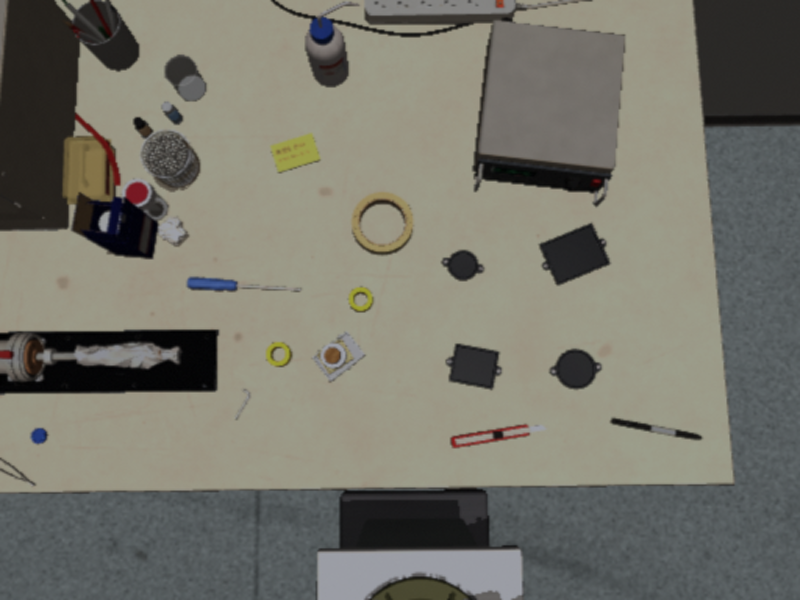

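The scene view shows the stack at about (412,390), and the top view shows it at about (335,355) (800x600 pixels). The top view puts the nests at (463,265) small round, (576,369) large round, (474,366) small rectangular and (575,254) large rectangular. Collar candidates are the yellow rings at (361,299) and (278,354), and the pale ring in the stack at (335,355). Only the stacked one is pale aluminium with the disc on it, and the enlarged crop will confirm it.

```bash
cat > h.py <<'E'
from cell import env
import cv2,numpy as np
from scipy.optimize import least_squares
from scipy.spatial.transform import Rotation as R
def cal(n):
    c=env.get_calibration(n);f=192/np.tan(np.radians(c["fov_y"]/2));return f,c["cx"],c["cy"],np.array(c["pose"])
def proj(n,p):
    f,cx,cy,T=cal(n);q=(np.atleast_2d(p)-T[:3,3])@T[:3,:3]
    return np.c_[cx-f*q[:,0]/q[:,2],cy+f*q[:,1]/q[:,2]]
def plane(n,uv,z):  # pixel -> world at height z
    f,cx,cy,T=cal(n);uv=np.atleast_2d(uv).astype(float)
    d=np.c_[(uv[:,0]-cx)/f,-(uv[:,1]-cy)/f,-np.ones(len(uv))]@T[:3,:3].T
    return T[:3,3]+d*((z-T[2,3])/d[:,2])[:,None]
def tri(us,ut):
    r=least_squares(lambda p:np.r_[proj("scene",p)[0]-us,proj("top",p)[0]-ut],[.55,0,.03]);return r.x,abs(r.fun).max()
def crop(im,x,y,w,h,s):
    c=cv2.resize(im[y:y+h,x:x+w],None,fx=s,fy=s,interpolation=cv2.INTER_CUBIC)
    c=cv2.convertScaleAbs(c,alpha=1.5,beta=15)
    for i in range(0,w,10):
        cv2.line(c,(i*s,0),(i*s,5),(0,0,255),1);cv2.putText(c,str(x+i),(i*s,14),0,.33,(0,0,255),1)
    for j in range(0,h,10):
        cv2.line(c,(0,j*s),(5,j*s),(0,0,255),1);cv2.putText(c,str(y+j),(6,j*s+4),0,.33,(0,0,255),1)
    return c
E
python3 - <<'E'
from h import *
s=env.read_camera("scene");t=env.read_camera("top")
a=np.hstack([crop(t,195,205,48,45,8),crop(s,240,228,48,45,8)]);cv2.imwrite("pics/stack.png",a)
b=np.hstack([crop(t,278,138,115,115,3),crop(s,235,130,115,115,3)])
cv2.imwrite("pics/nests.png",b)
# nest contours
for n,im,roi in(("top",t,(278,138,115,115)),("scene",s,(235,132,115,85))):
    x,y,w,h=roi;g=cv2.cvtColor(im[y:y+h,x:x+w],6);m=(g<55).astype(np.uint8)
    k,l,st,ce=cv2.connectedComponentsWithStats(m)
    for i in range(1,k):
        if st[i,4]>60: print(n,st[i]+[x,y,0,0,0],ce[i]+[x,y], plane(n,ce[i]+[x,y],.005)[0].round(4))
E
```

```text
top [ 346  144   44   38 1005] [367.33830846 162.20497512] [ 0.6142 -0.2632  0.005 ]
top [285 161  23  18 275] [295.89454545 169.37090909] [ 0.5979 -0.0785  0.005 ]
top [288 220  31  28 657] [303.03652968 233.91171994] [ 0.4319 -0.0921  0.005 ]
top [354 224  29  24 491] [368.24236253 235.66802444] [ 0.4254 -0.2557  0.005 ]
scene [235 132  15  11  88] [239.76136364 135.22727273] [ 0.7464 -0.2748  0.005 ]
scene [261 139  27  21 459] [274.4248366  149.09368192] [ 0.6165 -0.2584  0.005 ]
scene [322 161  24  17 266] [333.65789474 168.55263158] [ 0.4281 -0.2521  0.005 ]
scene [240 179  19  13 197] [249.05076142 184.55329949] [ 0.6008 -0.0754  0.005 ]
scene [292 190  35  25 483] [308.89233954 201.85921325] [ 0.4345 -0.0884  0.005 ]
```

View pics/stack.png

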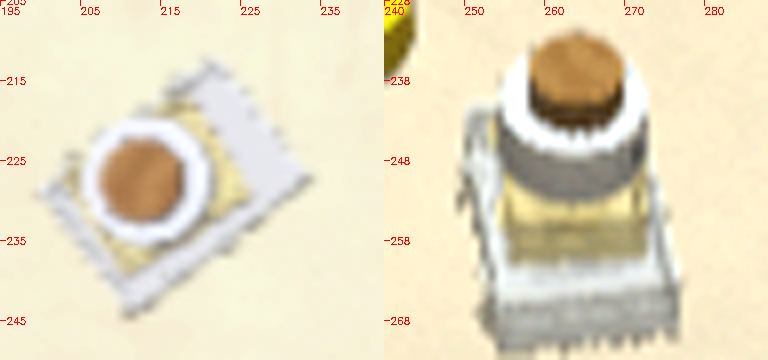

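View pics/nests.png

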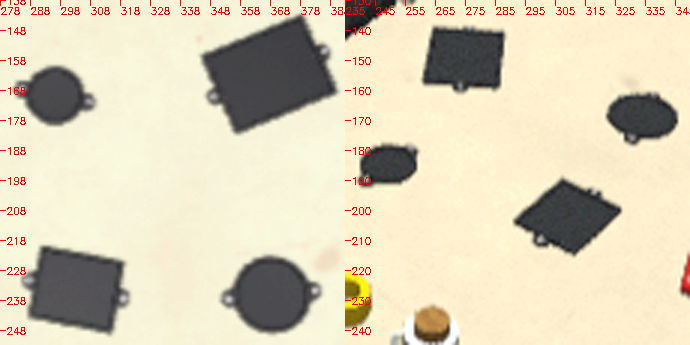

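The crop confirms it: the pale ring under the brown disc in the stack is the collar, and the two yellow rings are decoys. Disc top centre is about (212.8,227.4) in top and (264.1,236) in scene. The large box corners in top are (199.8,228.8), (211.3,244.4), (234,227.5) and (221.6,212.8).

```bash
cat >> h.py <<'E'
def go(x,y,z,yaw,o=None):
    o=env.get_obs();p=o["tool_pos"];rx=o["tool_rot"];y0=rx[2]
    dy=(yaw-y0+180)%360-180;c,s=np.cos(np.radians(yaw)),np.sin(np.radians(yaw))
    d=np.array([x,y,z])-p
    print("turn z rad %.4f"%(-np.radians(dy)),"shift after",np.round([c*d[0]+s*d[1],s*d[0]-c*d[1],-d[2]],4))
def st():
    o=env.get_obs();print(round(o["time_s"],2),o["tool_pos"].round(4),o["tool_rot"].round(2),o["force"].round(1),o["grip_width"].round(4),o["grasp_force"])
E
python3 - <<'E'
from h import *
A=lambda a:np.array(a,float)
print("disc top",tri(A([264.1,236]),A([212.75,227.4])))
print("collar top",tri(A([263.75,239.9]),A([213.4,227.4])))
N={"disc":([249.05,184.55],[295.9,169.4]),"collar":([333.66,168.55],[368.24,235.67]),"small":([308.9,201.86],[303.04,233.9]),"large":([274.42,149.1],[367.34,162.2])}
for k,(a,b) in N.items(): print(k,tri(A(a),A(b)))
o=A([278,138])
for k,e in {"small":([30,281],[122,298]),"large":([213,97],[322,50]),"disc":([20,89],[88,101])}.items():
    p=plane("top",A(e)/3+o,.003);d=p[1]-p[0];print(k,"ears mid",p.mean(0),"y-dir deg",np.degrees(np.arctan2(d[1],d[0])))
C=plane("top",A([[38,190],[130,315],[312,180],[213,62]])/8+A([195,205]),.022);print("large",C.mean(0));
d=C[2]-C[1];e=C[3]-C[0];f=C[0]-C[1];print([np.degrees(np.arctan2(v[1],v[0])) for v in(d,e,f)],[np.linalg.norm(v) for v in (d,e,f)])
S=plane("top",A([[133,272],[248,200],[182,97]])/8+A([195,205]),.042);d=S[1]-S[0];e=S[2]-S[1];print("small",S,[np.degrees(np.arctan2(v[1],v[0])) for v in(d,e)],[np.linalg.norm(v) for v in (d,e)])
# scene bottom edges of boxes
q=plane("scene",A([[490-384,300],[678-384,285]])/8+A([240,228]),.022);d=q[1]-q[0];print("large x edge scene",q,np.degrees(np.arctan2(d[1],d[0])))
q=plane("scene",A([[508-384,226],[646-384,222]])/8+A([240,228]),.042);d=q[1]-q[0];print("small x edge scene",q,np.degrees(np.arctan2(d[1],d[0])))
print("handles",tri(A([334,235])/1.5625,A([478,180])/1.5625),tri(A([400,190])/1.5625,A([600,197])/1.5625))
E
```

```text
disc top (array([0.44793009, 0.12937286, 0.07492621]), np.float64(0.9307267341263525))
collar top (array([0.44875979, 0.12901268, 0.06243158]), np.float64(0.8730014803074369))
disc (array([ 0.60001574, -0.07798621,  0.00292446]), np.float64(0.7514955766243929))
collar (array([ 0.42708562, -0.25598988,  0.00243947]), np.float64(0.6923986436722771))
small (array([ 0.43374658, -0.09189246,  0.00221465]), np.float64(0.6935854020172201))
large (array([ 0.61657531, -0.26355485,  0.00138614]), np.float64(0.7243206637024855))
small ears mid [ 0.43049476 -0.09293193  0.003     ] y-dir deg -101.18785520582128
large ears mid [ 0.61390699 -0.26329088  0.003     ] y-dir deg -67.29944816092079
disc ears mid [ 0.59748684 -0.07887328  0.003     ] y-dir deg -101.01578041003187
large [0.44742552 0.12405485 0.022     ]
[np.float64(-54.024889201639745), np.float64(-54.1967802457679), np.float64(36.43293792943017)] [np.float64(0.06988169776669656), np.float64(0.06722933322845494), np.float64(0.048488678399455934)]
small [[0.42002581 0.1344971  0.042     ]
 [0.44148903 0.09940114 0.042     ]
 [0.47331274 0.11961726 0.042     ]] [np.float64(-58.55178377940305), np.float64(32.42588873446861)] [np.float64(0.041138743951352544), np.float64(0.03770198561870885)]
large x edge scene [[0.45272657 0.17023429 0.022     ]
 [0.41221547 0.14210289 0.022     ]] -145.22341316654638
small x edge scene [[0.45252532 0.16108106 0.042     ]
 [0.42204727 0.14264978 0.042     ]] -148.83699810953877
handles (array([ 0.72614865, -0.10258131,  0.056749  ]), np.float64(0.25867423856911387)) (array([ 0.69669533, -0.29611811,  0.05619119]), np.float64(1.0269818348357944))
```

Triangulated heights match the text: disc top is 75 mm and collar top 62 mm. The stack is at about (0.448, 0.129). I'm moving now.

```bash
python3 -m jog '[[0.034,-0.0192,0,0,0,0,0.06],[0.034,-0.0192,0,0,0,0,0.06],[0.034,-0.0192,0,0,0,0,0.06],[0.034,-0.0192,0,0,0,0,0.06],[0.034,-0.0192,0,0,0,0,0.06],[0.034,-0.0192,0,0,0,0,0.06],[0.034,-0.0192,0,0,0,0,0.06],[0.034,-0.0192,0,0,0,0,0.06],[0.034,-0.0192,0,0,0,0,0.06],[0.034,-0.0192,0,0,0,0,0.06]]' 10
python3 -m jog '[[0.0105,-0.0385,0,0,0,0,0.06],[0.0105,-0.0385,0,0,0,0,0.06],[0.0105,-0.0385,0,0,0,0,0.06],[0.0105,-0.0385,0,0,0,0,0.06],[0.0105,-0.0385,0,0,0,0,0.06],[0.0105,-0.0385,0,0,0,0,0.06],[0.0105,-0.0385,0,0,0,0,0.06],[0.0105,-0.0385,0,0,0,0,0.06],[0.0105,-0.0385,0,0,0,0,0.06],[0.0105,-0.0385,0,0,0,0,0.06],[0.0105,-0.0385,0,0,0,0,0.06],[0.0105,-0.0385,0,0,0,0,0.06]]'
python3 -m jog '[[0,0,0,0,0,-0.124,0.06],[0,0,0,0,0,-0.124,0.06],[0,0,0,0,0,-0.124,0.06],[0,0,0,0,0,-0.124,0.06],[0,0,0,0,0,-0.124,0.06],[0,0,0,0,0,-0.124,0.06],[0,0,0,0,0,-0.124,0.06],[0,0,0,0,0,-0.124,0.06]]'
python3 -m jog '[[0,0,0,0,0,-0.124,0.06],[0,0,0,0,0,-0.124,0.06],[0,0,0,0,0,-0.124,0.06],[0,0,0,0,0,-0.124,0.06],[0,0,0,0,0,-0.124,0.06],[0,0,0,0,0,-0.124,0.06],[0,0,0,0,0,-0.124,0.06],[0,0,0,0,0,0,0.06]]'
python3 -c "
from h import *
st();go(.448,.129,.12,122)"
```

```text
time_s: 1.03
tool_pos: [0.4511, -0.3488, 0.2226]
tool_rot: [180.0, 0.0, 15.5]
force: [1.4, -0.3, -0.0]
grip_width: 0.0602
grasp_force: 0.0
time_s: 2.03
tool_pos: [0.4474, 0.1303, 0.2227]
tool_rot: [179.9, -0.0, 15.5]
force: [1.9, 0.4, 0.2]
grip_width: 0.06
grasp_force: 0.0
time_s: 2.7
tool_pos: [0.4477, 0.1285, 0.2224]
tool_rot: [-180.0, 0.0, 72.7]
force: [-0.6, -0.8, 0.3]
grip_width: 0.0601
grasp_force: 0.0
time_s: 3.37
tool_pos: [0.4477, 0.1284, 0.2224]
tool_rot: [-180.0, 0.0, 122.3]
force: [-0.2, 0.0, 1.2]
grip_width: 0.0599
grasp_force: 0.0Traceback (most recent call last):
  File "<string>", line 3, in <module>
    st();go(.448,.129,.12,122)
    ~~^^
  File "h.py", line 30, in st
    o=env.get_obs();print(round(o["time_s"],2),o["tool_pos"].round(4),o["tool_rot"].round(2),o["force"].round(1),o["grip_width"].round(4),o["grasp_force"])
                                                                                                                 ^^^^^^^^^^^^^^^^^^^^^
AttributeError: 'float' object has no attribute 'round'
```

```bash
sed -i 's/,o\["grip_width"\].*/,round(o["grip_width"],4),o["grasp_force"])/' h.py
python3 -m jog '[[0,0,0.035,0,0,0,0.06],[0,0,0.035,0,0,0,0.06],[0,0,0.035,0,0,0,0.06],[0,0,0.03,0,0,0,0.06],[0,0,0.009,0,0,0,0.06],[0,0,0,0,0,0,0.06]]'
python3 - <<'E'
from h import *
st()
s=env.read_camera("scene");t=env.read_camera("top")
cv2.imwrite("pics/a1.png",np.hstack([crop(t,185,200,48,55,8),crop(s,235,210,50,55,8)]))
E
```

```text
time_s: 3.87
tool_pos: [0.4458, 0.1281, 0.0764]
tool_rot: [-179.7, -0.2, 122.0]
force: [-0.1, -0.0, 1.1]
grip_width: 0.0596
grasp_force: 0.0
3.87 [0.4458 0.1281 0.0764] [-1.7973e+02 -1.6000e-01  1.2197e+02] [-0.1 -0.   1.1] 0.0596 0.0
```

View pics/a1.png

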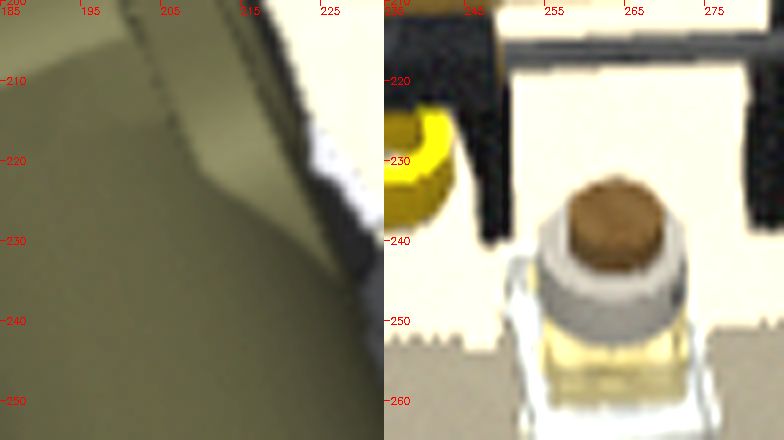

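The scene view shows the fingers straddling the disc (inner edges at columns 251 and 280, disc at 264), so the disc is about 2–3 mm along tool +y. I'll shift, go down and grip.

```bash
python3 -m jog '[[0,0.002,0,0,0,0,0.06],[0,0,0.005,0,0,0,0.06],[0,0,0.0035,0,0,0,0.06],[0,0,0,0,0,0,0.06],[0,0,0,0,0,0,0.015],[0,0,0,0,0,0,0.015],[0,0,0,0,0,0,0.015],[0,0,0,0,0,0,0.015],[0,0,0,0,0,0,0.015],[0,0,0,0,0,0,0.015]]' 8
python3 -m jog '[[0,0,0,0,0,0,0.015],[0,0,0,0,0,0,0.015],[0,0,-0.005,0,0,0,0.015],[0,0,-0.015,0,0,0,0.015],[0,0,-0.03,0,0,0,0.015],[0,0,-0.03,0,0,0,0.015],[0,0,0,0,0,0,0.015]]'
python3 -c "
from h import *
st();go(.599,-.0785,.148,122)"
```

```text
time_s: 4.8
tool_pos: [0.4496, 0.1295, 0.0701]
tool_rot: [180.0, 0.0, 122.1]
force: [-0.7, -0.2, -0.2]
grip_width: 0.0281
grasp_force: 0.0
time_s: 5.38
tool_pos: [0.4532, 0.1309, 0.1557]
tool_rot: [179.5, 0.2, 122.1]
force: [1.7, 0.2, 0.8]
grip_width: 0.0243
grasp_force: 8.0
5.38 [0.4532 0.1309 0.1557] [179.52   0.24 122.1 ] [1.7 0.2 0.8] 0.0243 7.999780923128128
turn z rad 0.0018 shift after [-0.2548  0.0127  0.0077]
```

```bash
python3 -m jog '[[-0.032,0.002,0,0,0,0,0.015],[-0.032,0.002,0,0,0,0,0.015],[-0.032,0.002,0,0,0,0,0.015],[-0.032,0.002,0,0,0,0,0.015],[-0.032,0.002,0,0,0,0,0.015],[-0.032,0.002,0,0,0,0,0.015],[-0.032,0.002,0,0,0,0,0.015],[-0.032,0.002,0,0,0,0,0.015],[0,0,0,0,0,0,0.015],[0,0,0.03,0,0,0,0.015],[0,0,0.03,0,0,0,0.015],[0,0,0.03,0,0,0,0.015]]'
python3 -m jog '[[0,0,0.015,0,0,0,0.015],[0,0,0.01,0,0,0,0.015],[0,0,0,0,0,0,0.015],[0,0,0,0,0,0,0.015]]'
python3 - <<'E'
from h import *
st();go(.5995,-.078,.0105,122)
s=env.read_camera("scene");t=env.read_camera("top")
print(proj("top",[.5995,-.078,.003]))
cv2.imwrite("pics/a2.png",np.hstack([crop(t,270,145,48,55,8),crop(s,222,155,50,55,8)]))
E
```

```text
time_s: 6.38
tool_pos: [0.5995, -0.079, 0.0593]
tool_rot: [179.9, 0.0, 122.1]
force: [0.1, 0.4, -0.1]
grip_width: 0.0244
grasp_force: 8.0
time_s: 6.72
tool_pos: [0.5994, -0.0787, 0.0354]
tool_rot: [180.0, -0.0, 122.1]
force: [0.1, -0.6, 0.3]
grip_width: 0.0244
grasp_force: 8.0
6.72 [ 0.5994 -0.0787  0.0354] [179.99  -0.   122.09] [ 0.1 -0.6  0.3] 0.0244 7.999971359968185
turn z rad 0.0017 shift after [0.0005 0.0005 0.0249]
[[295.63048283 168.90494057]]
```

View pics/a2.png

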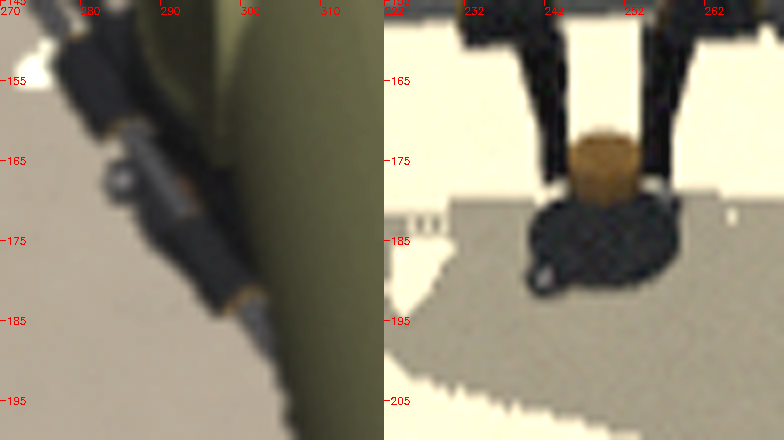

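The scene view shows the disc in the fingers at (249.5,175). Straight down it lands near (249.5,185.5), against a nest centre of (249,184.6). I'll lower and release.

```bash
python3 -m jog '[[0,0,0.012,0,0,0,0.015],[0,0,0.008,0,0,0,0.015],[0,0,0.005,0,0,0,0.015],[0,0,0,0,0,0,0.015],[0,0,0,0,0,0,0.015]]'
python3 -m jog '[[0,0,0,0,0,0,0.045],[0,0,0,0,0,0,0.045],[0,0,0,0,0,0,0.045],[0,0,-0.01,0,0,0,0.045],[0,0,-0.03,0,0,0,0.06],[0,0,-0.035,0,0,0,0.06],[0,0,-0.035,0,0,0,0.06],[0,0,-0.01,0,0,0,0.06]]'
python3 -m jog '[[0.032,-0.002,0,0,0,0,0.06],[0.032,-0.002,0,0,0,0,0.06],[0.032,-0.002,0,0,0,0,0.06],[0.032,-0.002,0,0,0,0,0.06],[0.032,-0.002,0,0,0,0,0.06],[0.032,-0.002,0,0,0,0,0.06],[0.032,-0.002,0,0,0,0,0.06],[0.032,-0.002,0,0,0,0,0.06],[0,0,0,0,0,0,0.06],[0,0,0,0,0,0,0.06]]'
python3 - <<'E'
from h import *
st();go(.4495,.1295,.048,122)
E
```

```text
time_s: 7.23
tool_pos: [0.5988, -0.0788, 0.0096]
tool_rot: [-180.0, -0.0, 122.1]
force: [-0.1, 0.4, -0.2]
grip_width: 0.0241
grasp_force: 8.0
time_s: 7.9
tool_pos: [0.6026, -0.0787, 0.137]
tool_rot: [179.6, 0.4, 122.1]
force: [0.8, -0.1, 0.7]
grip_width: 0.0588
grasp_force: 0.0
time_s: 8.73
tool_pos: [0.449, 0.1311, 0.1308]
tool_rot: [180.0, 0.1, 122.3]
force: [0.4, -0.2, 0.6]
grip_width: 0.0602
grasp_force: 0.0
8.73 [0.449  0.1311 0.1308] [1.7996e+02 1.1000e-01 1.2233e+02] [ 0.4 -0.2  0.6] 0.0602 0.0
turn z rad 0.0057 shift after [-0.0016 -0.0004  0.0828]
```

```bash
python3 -m jog '[[-0.0015,0,0.03,0,0,0,0.065],[0,0,0.03,0,0,0,0.065],[0,0,0,0,0,0,0.065]]'
python3 - <<'E'
from h import *
st()
s=env.read_camera("scene")
cv2.imwrite("pics/a3.png",np.hstack([crop(s,222,155,50,65,8),crop(s,238,210,50,65,8)]))
E
```

```text
time_s: 8.98
tool_pos: [0.4473, 0.126, 0.0659]
tool_rot: [-179.6, -0.2, 122.0]
force: [-1.2, -1.4, 0.1]
grip_width: 0.0644
grasp_force: 0.0
8.98 [0.4473 0.126  0.0659] [-179.57   -0.18  121.99] [-1.2 -1.4  0.1] 0.0644 0.0
```

View pics/a3.png

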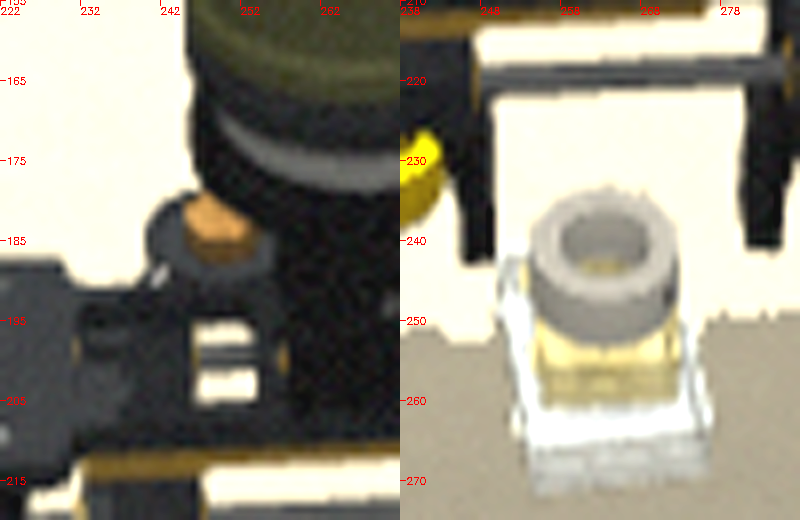

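The disc lies inside its nest in the scene view, at about (248,183). The collar is bare at (263.7,240), between fingers at columns 249.5 and 280.5.

```bash
python3 -m jog '[[0,0.002,0.01,0,0,0,0.065],[0,0,0.0085,0,0,0,0.065],[0,0,0.003,0,0,0,0.065],[0,0,0,0,0,0,0.065],[0,0,0,0,0,0,0.03],[0,0,0,0,0,0,0.03],[0,0,0,0,0,0,0.03],[0,0,0,0,0,0,0.03],[0,0,0,0,0,0,0.03],[0,0,0,0,0,0,0.03],[0,0,0,0,0,0,0.03]]' 15
python3 -m jog '[[0,0,0,0,0,0,0.03],[0,0,-0.005,0,0,0,0.03],[0,0,-0.015,0,0,0,0.03],[0,0,-0.03,0,0,0,0.03],[0,0,-0.03,0,0,0,0.03],[0,0,-0.02,0,0,0,0.03],[0,0,0,0,0,0,0.03],[0,0,0,0,0,0,0.03]]'
python3 - <<'E'
from h import *
st();go(.4265,-.256,.14,122)
E
```

```text
time_s: 9.95
tool_pos: [0.4522, 0.1293, 0.0488]
tool_rot: [180.0, 0.0, 122.1]
force: [-0.5, -0.3, 2.7]
grip_width: 0.0386
grasp_force: 15.0
time_s: 10.62
tool_pos: [0.4529, 0.1295, 0.1496]
tool_rot: [179.9, 0.1, 122.1]
force: [-0.1, -0.3, -1.3]
grip_width: 0.0382
grasp_force: 15.0
10.62 [0.4529 0.1295 0.1496] [1.7987e+02 1.0000e-01 1.2208e+02] [-0.1 -0.3 -1.3] 0.0382 14.999823421239853
turn z rad 0.0014 shift after [-0.3129 -0.2267  0.0096]
```

```bash
python3 -m jog '[[-0.0314,-0.0225,0,0,0,0,0.03],[-0.0314,-0.0225,0,0,0,0,0.03],[-0.0314,-0.0225,0,0,0,0,0.03],[-0.0314,-0.0225,0,0,0,0,0.03],[-0.0314,-0.0225,0,0,0,0,0.03],[-0.0314,-0.0225,0,0,0,0,0.03],[-0.0314,-0.0225,0,0,0,0,0.03],[-0.0314,-0.0225,0,0,0,0,0.03],[-0.0314,-0.0225,0,0,0,0,0.03],[-0.0314,-0.0225,0,0,0,0,0.03],[0,0,0,0,0,0,0.03],[0,0,0,0,0,0,0.03]]'
python3 -m jog '[[0,0,0.03,0,0,0,0.03],[0,0,0.03,0,0,0,0.03],[0,0,0.03,0,0,0,0.03],[0,0,0.025,0,0,0,0.03],[0,0,0,0,0,0,0.03],[0,0,0,0,0,0,0.03]]'
python3 - <<'E'
from h import *
st();go(.4285,-.256,.01,122)
s=env.read_camera("scene")
cv2.imwrite("pics/a4.png",crop(s,305,125,60,60,8))
E
```

```text
time_s: 11.62
tool_pos: [0.4265, -0.2579, 0.1464]
tool_rot: [-179.9, -0.2, 121.8]
force: [0.7, 0.3, -0.9]
grip_width: 0.0388
grasp_force: 15.0
time_s: 12.12
tool_pos: [0.4271, -0.2539, 0.032]
tool_rot: [-179.9, -0.3, 122.2]
force: [0.1, -0.3, 0.3]
grip_width: 0.0388
grasp_force: 15.0
12.12 [ 0.4271 -0.2539  0.032 ] [-179.92   -0.26  122.21] [ 0.1 -0.3  0.3] 0.0388 14.999960660934448
turn z rad 0.0036 shift after [-0.0026  0.0001  0.022 ]
```

View pics/a4.png

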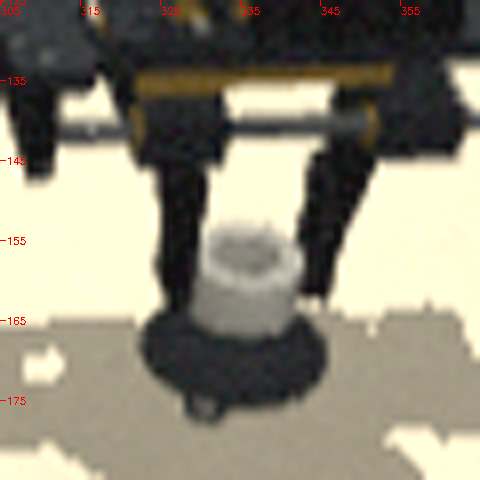

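The collar sits at column 335.6 against the nest centre at 334.3, about 3 mm off towards tool −y. I'll shift 2 mm and lower.

```bash
python3 -m jog '[[0,0.002,0.01,0,0,0,0.03],[0,0,0.007,0,0,0,0.03],[0,0,0.0045,0,0,0,0.03],[0,0,0,0,0,0,0.03],[0,0,0,0,0,0,0.03]]'
python3 -m jog '[[0,0,0,0,0,0,0.06],[0,0,0,0,0,0,0.06],[0,0,0,0,0,0,0.06],[0,0,-0.01,0,0,0,0.06],[0,0,-0.03,0,0,0,0.065],[0,0,-0.035,0,0,0,0.065],[0,0,-0.035,0,0,0,0.065],[0,0,0,0,0,0,0.065],[0,0,0,0,0,0,0.065]]'
python3 -m jog '[[0.0314,0.0225,0,0,0,0,0.065],[0.0314,0.0225,0,0,0,0,0.065],[0.0314,0.0225,0,0,0,0,0.065],[0.0314,0.0225,0,0,0,0,0.065],[0.0314,0.0225,0,0,0,0,0.065],[0.0314,0.0225,0,0,0,0,0.065],[0.0314,0.0225,0,0,0,0,0.065],[0.0314,0.0225,0,0,0,0,0.065],[0.0314,0.0225,0,0,0,0,0.065],[0.0314,0.0225,0,0,0,0,0.065],[0,0,0,0,0,0,0.065],[0,0,0,0,0,0,0.065]]'
python3 - <<'E'
from h import *
st()
s=env.read_camera("scene")
cv2.imwrite("pics/a5.png",np.hstack([crop(s,310,145,45,60,8),crop(s,240,220,50,60,8)]))
E
```

```text
time_s: 12.58
tool_pos: [0.4299, -0.2551, 0.012]
tool_rot: [-180.0, -0.0, 122.1]
force: [0.1, 0.5, -0.9]
grip_width: 0.0387
grasp_force: 15.0
time_s: 13.33
tool_pos: [0.4318, -0.2562, 0.1253]
tool_rot: [179.9, 0.3, 122.1]
force: [-0.1, 0.4, -0.3]
grip_width: 0.0649
grasp_force: 0.0
time_s: 14.33
tool_pos: [0.4526, 0.1328, 0.1213]
tool_rot: [-179.9, -0.1, 122.4]
force: [0.2, -0.8, -1.3]
grip_width: 0.0646
grasp_force: 0.0
14.33 [0.4526 0.1328 0.1213] [-1.7993e+02 -8.0000e-02  1.2242e+02] [ 0.2 -0.8 -1.3] 0.0646 0.0
```

View pics/a5.png

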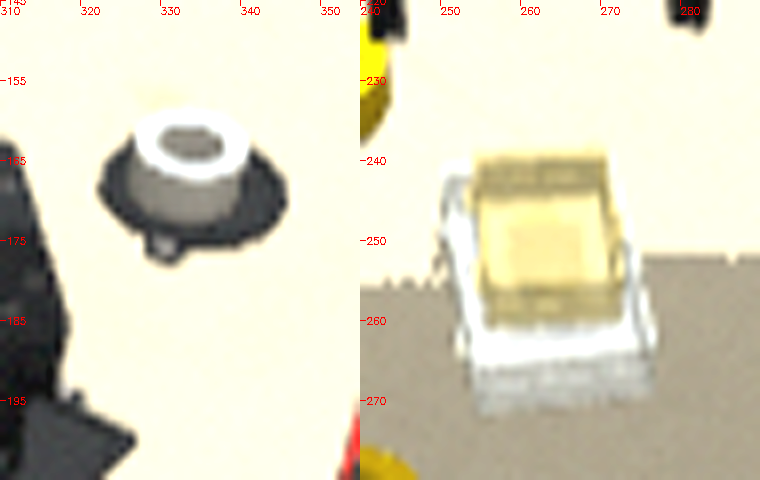

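The scene view shows the collar standing in its nest at (333.5,168). The amber box is bare, with top corners at about (254.4,239), (270.6,239.7), (272.5,255.2) and (255.6,256.3).

```bash
python3 - <<'E'
from h import *
A=np.array
def rep(px,z):
    C=plane("scene",A(px,float),z);e=[C[(i+1)%4]-C[i] for i in range(4)]
    print(C.mean(0).round(4),[(round(np.linalg.norm(v),4),round(np.degrees(np.arctan2(v[1],v[0]))%180,1)) for v in e])
rep([[254.4,239],[270.6,239.7],[272.5,255.2],[255.6,256.3]],.042)
rep([[254.4,239],[270.6,239.7],[272.5,260.0],[255.6,260.8]],.042)
go(.4525,.1295,.049,122)
E
```

```text
[0.4498 0.1319 0.042 ] [(np.float64(0.0349), np.float64(25.7)), (np.float64(0.0433), np.float64(122.1)), (np.float64(0.0351), np.float64(33.8)), (np.float64(0.0483), np.float64(121.7))]
[0.447  0.1373 0.042 ] [(np.float64(0.0349), np.float64(25.7)), (np.float64(0.056), np.float64(120.9)), (np.float64(0.0346), np.float64(32.5)), (np.float64(0.0601), np.float64(121.1))]
turn z rad 0.0037 shift after [-0.0008 -0.0009  0.0721]
```

```bash
python3 -m jog '[[0.002,0,0.03,0,0,0,0.065],[0,0,0.03,0,0,0,0.065],[0,0,0.02,0,0,0,0.065],[0,0,0.0075,0,0,0,0.065],[0,0,0.004,0,0,0,0.065],[0,0,0,0,0,0,0.065],[0,0,0,0,0,0,0.065],[0,0,0,0,0,0,0.03],[0,0,0,0,0,0,0.03],[0,0,0,0,0,0,0.03],[0,0,0,0,0,0,0.03]]' 12
python3 -m jog '[[0,0,0,0,0,0,0.03],[0,0,0,0,0,0,0.03],[0,0,0,0,0,0,0.03]]'
python3 -m jog '[[0,0,0,0,0,0,0.03],[0,0,-0.005,0,0,0,0.03],[0,0,-0.015,0,0,0,0.03],[0,0,-0.03,0,0,0,0.03],[0,0,-0.03,0,0,0,0.03],[0,0,-0.02,0,0,0,0.03],[0,0,0,0,0,0,0.03],[0,0,0,0,0,0,0.03]]'
python3 - <<'E'
from h import *
st();go(.4345,-.092,.12,122)
s=env.read_camera("scene")
cv2.imwrite("pics/a6.png",crop(s,225,195,75,75,8))
E
```

```text
time_s: 15.3
tool_pos: [0.4532, 0.1321, 0.0311]
tool_rot: [180.0, 0.0, 122.1]
force: [0.3, 0.8, -0.2]
grip_width: 0.0458
grasp_force: 0.2
time_s: 15.55
tool_pos: [0.4528, 0.132, 0.0307]
tool_rot: [-180.0, 0.0, 122.1]
force: [-0.9, -1.0, 2.5]
grip_width: 0.036
grasp_force: 12.0
time_s: 16.22
tool_pos: [0.4536, 0.1323, 0.1316]
tool_rot: [179.9, 0.1, 122.1]
force: [0.1, -0.3, -1.0]
grip_width: 0.0363
grasp_force: 12.0
16.22 [0.4536 0.1323 0.1316] [1.7987e+02 1.0000e-01 1.2208e+02] [ 0.1 -0.3 -1. ] 0.0363 11.999945193529129
turn z rad 0.0014 shift after [-0.1801 -0.1351  0.0116]
```

View pics/a6.png

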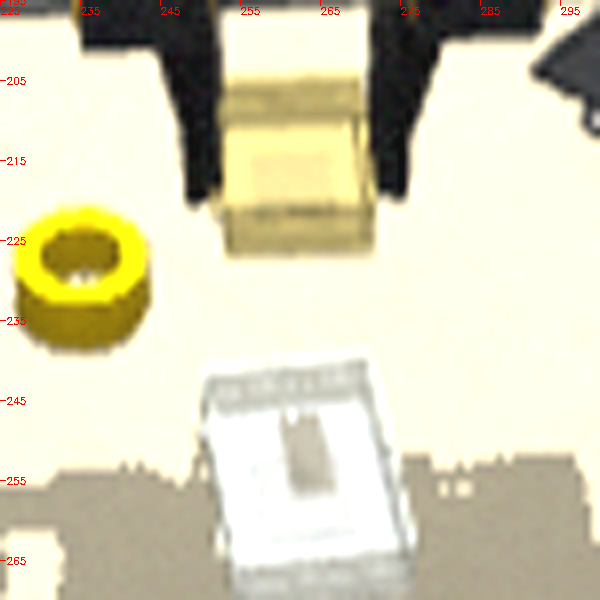

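Amber box held level, and the large clear box undisturbed in the scene view with its top corners at about (251,241) to (276,262). Next I'll turn to the nest's yaw and move.

```bash
python3 -m jog '[[0,0,0,0,0,0.06,0.03],[0,0,0,0,0,0.12,0.03],[0,0,0,0,0,0.12,0.03],[0,0,0,0,0,0.12,0.03],[0,0,0,0,0,0.12,0.03],[0,0,0,0,0,0.12,0.03],[0,0,0,0,0,0.09,0.03],[0,0,0,0,0,0,0.03],[0,0,0,0,0,0,0.03]]'
python3 -c "
from h import *
st();go(.435,-.092,.0117,79)"
```

```text
time_s: 17.02
tool_pos: [0.4517, 0.1319, 0.1292]
tool_rot: [-179.9, 0.0, 79.3]
force: [-0.1, 0.4, -0.5]
grip_width: 0.0363
grasp_force: 12.0
17.02 [0.4517 0.1319 0.1292] [-1.7985e+02  4.0000e-02  7.9280e+01] [-0.1  0.4 -0.5] 0.0363 12.000319361686707
turn z rad 0.0049 shift after [-0.223   0.0263  0.1175]
```

```bash
python3 -m jog '[[-0.02,0.0024,0,0,0,0,0.03],[-0.035,0.004,0,0,0,0,0.03],[-0.035,0.004,0,0,0,0,0.03],[-0.035,0.004,0,0,0,0,0.03],[-0.035,0.004,0,0,0,0,0.03],[-0.035,0.004,0,0,0,0,0.03],[-0.02,0.0026,0,0,0,0,0.03],[-0.008,0.001,0,0,0,0,0.03],[0,0,0,0,0,0,0.03],[0,0,0.03,0,0,0,0.03],[0,0,0.03,0,0,0,0.03],[0,0,0.03,0,0,0,0.03]]'
python3 -m jog '[[0,0,0.005,0,0,0,0.03],[0,0,0,0,0,0,0.03],[0,0,0,0,0,0,0.03]]'
python3 - <<'E'
from h import *
st();go(.435,-.092,.0117,79)
s=env.read_camera("scene");t=env.read_camera("top")
cv2.imwrite("pics/a7.png",np.hstack([crop(s,280,165,55,65,7),crop(t,275,205,55,65,7)]))
E
```

```text
time_s: 18.02
tool_pos: [0.4369, -0.0897, 0.0399]
tool_rot: [179.9, -0.0, 79.3]
force: [-0.6, -0.9, -0.7]
grip_width: 0.0364
grasp_force: 12.0
time_s: 18.27
tool_pos: [0.4369, -0.0906, 0.0363]
tool_rot: [180.0, -0.0, 79.3]
force: [0.0, -0.2, 0.6]
grip_width: 0.0363
grasp_force: 12.0
18.27 [ 0.4369 -0.0906  0.0363] [ 1.7997e+02 -3.0000e-02  7.9250e+01] [ 0.  -0.2  0.6] 0.0363 11.999791413545609
turn z rad 0.0044 shift after [-0.0017 -0.0016  0.0246]
```

View pics/a7.png

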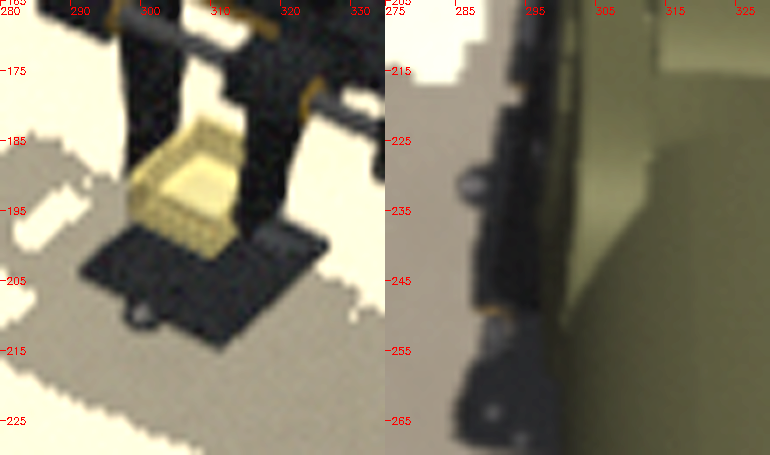

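```bash
python3 - <<'E'
from h import *
A=np.array
def rect(c,w,l,yaw,z):
    a=np.radians(yaw);X=A([np.cos(a),np.sin(a)]);Y=A([-X[1],X[0]])
    return A([[*(c+sx*w/2*X+sy*l/2*Y),z] for sx,sy in((-1,-1),(-1,1),(1,1),(1,-1))])
c=A([.4345,-.092])
print("nest",proj("scene",rect(c,.062,.072,-11,.006)).round(1).tolist())
print("box in nest",proj("scene",rect(c,.036,.046,-11,.003)).round(1).tolist())
t=A([.4369,-.0906]);print("box now from TCP",proj("scene",rect(t,.036,.046,-11,.0276)).round(1).tolist())
E
```

```text
nest [[327.5, 198.8], [311.9, 213.7], [291.2, 202.8], [307.2, 188.7]]
box in nest [[320.3, 200.0], [310.3, 209.5], [298.3, 203.2], [308.5, 194.1]]
box now from TCP [[320.3, 192.7], [310.1, 202.1], [298.0, 195.9], [308.3, 186.9]]
```

The box's drop point is about 1 px high in the scene picture relative to the observed nest corners (291.3,203.6) and (311.4,215). I'll shift about 2.5 mm in +y and lower.

```bash
python3 -m jog '[[0.0025,-0.0005,0.01,0,0,0,0.03],[0,0,0.008,0,0,0,0.03],[0,0,0.004,0,0,0,0.03],[0,0,0.0025,0,0,0,0.03],[0,0,0,0,0,0,0.03],[0,0,0,0,0,0,0.03]]'
python3 -m jog '[[0,0,0,0,0,0,0.055],[0,0,0,0,0,0,0.055],[0,0,0,0,0,0,0.055],[0,0,0,0,0,0,0.06],[0,0,-0.01,0,0,0,0.06],[0,0,-0.03,0,0,0,0.07],[0,0,-0.035,0,0,0,0.075],[0,0,-0.035,0,0,0,0.075],[0,0,0,0,0,0,0.075],[0,0,0,0,0,0,0.075]]'
python3 -m jog '[[0.02,-0.0024,0,0,0,0,0.075],[0.035,-0.004,0,0,0,0,0.075],[0.035,-0.004,0,0,0,0,0.075],[0.035,-0.004,0,0,0,0,0.075],[0.035,-0.004,0,0,0,0,0.075],[0.035,-0.004,0,0,0,0,0.075],[0.02,-0.0026,0,0,0,0,0.075],[0.008,-0.001,0,0,0,0,0.075],[0,0,0,0,0,0,0.075]]'
python3 -m jog '[[0,0,0,0,0,-0.12,0.075],[0,0,0,0,0,-0.12,0.075],[0,0,0,0,0,-0.12,0.075],[0,0,0,0,0,-0.12,0.075],[0,0,0,0,0,-0.12,0.075],[0,0,0,0,0,-0.12,0.075],[0,0,0,0,0,-0.09,0.075],[0,0,0,0,0,0,0.075],[0,0,0,0,0,0,0.075]]'
python3 - <<'E'
from h import *
st()
s=env.read_camera("scene")
cv2.imwrite("pics/a8.png",np.hstack([crop(s,280,180,50,65,8),crop(s,238,215,50,65,8)]))
E
```

```text
time_s: 18.87
tool_pos: [0.4359, -0.0892, 0.0109]
tool_rot: [-180.0, 0.0, 79.1]
force: [-1.0, 0.4, 2.1]
grip_width: 0.0363
grasp_force: 12.0
time_s: 19.7
tool_pos: [0.4381, -0.0897, 0.1239]
tool_rot: [179.7, 0.1, 79.1]
force: [-0.5, -0.0, -0.3]
grip_width: 0.0745
grasp_force: 0.0
time_s: 20.45
tool_pos: [0.4518, 0.1364, 0.1203]
tool_rot: [-179.9, -0.0, 79.3]
force: [-1.1, 0.1, -0.2]
grip_width: 0.0749
grasp_force: 0.0
time_s: 21.2
tool_pos: [0.4526, 0.1326, 0.1205]
tool_rot: [-179.9, 0.0, 125.2]
force: [-0.5, 0.6, -0.5]
grip_width: 0.0749
grasp_force: 0.0
21.2 [0.4526 0.1326 0.1205] [-1.7992e+02  1.0000e-02  1.2522e+02] [-0.5  0.6 -0.5] 0.0749 0.0
```

View pics/a8.png

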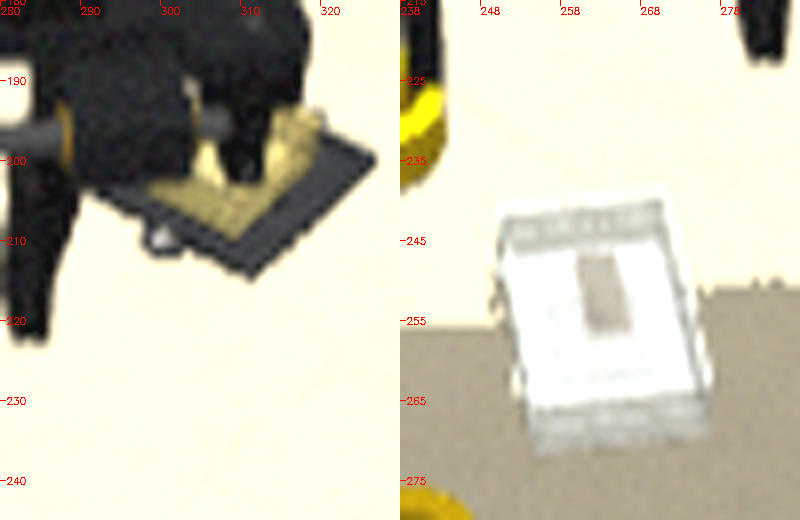

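Small box appears inside its nest. Large box top corners are at about (251.1,242.1), (270.8,240.4), (275.9,264.4) and (253.6,266).

```bash
python3 - <<'E'
from h import *
A=np.array
C=plane("scene",A([[251.1,242.1],[270.75,240.4],[275.9,264.4],[253.6,266]]),.022);e=[C[(i+1)%4]-C[i] for i in range(4)]
print(C.mean(0).round(4),[(round(np.linalg.norm(v),4),round(np.degrees(np.arctan2(v[1],v[0]))%180,1)) for v in e])
for z in(0,.01): print("panel bottom L,R",plane("scene",A([[206.,158],[251,128]]),z).round(3).tolist())
print("panel top L,R",tri(A([320,212])/1.5625,A([478,155])/1.5625),tri(A([391,167])/1.5625,A([613,170])/1.5625))
go(.4495,.128,.12,126)
E
```

```text
[0.4514 0.1303 0.022 ] [(np.float64(0.0438), np.float64(35.6)), (np.float64(0.0679), np.float64(126.0)), (np.float64(0.0467), np.float64(34.2)), (np.float64(0.0668), np.float64(123.6))]
panel bottom L,R [[0.774, -0.127, 0.0], [0.741, -0.337, 0.0]]
panel bottom L,R [[0.766, -0.115, 0.01], [0.733, -0.323, 0.01]]
panel top L,R (array([ 0.75171123, -0.09968419,  0.09818896]), np.float64(0.2918923205323267)) (array([ 0.72700843, -0.30888818,  0.09272057]), np.float64(0.11528973037223977))
turn z rad -0.0131 shift after [-0.0022 -0.0055  0.0007]
```

```bash
python3 -m jog '[[-0.002,-0.003,0.03,0,0,0,0.075],[0,0,0.03,0,0,0,0.075],[0,0,0.03,0,0,0,0.075],[0,0,0.015,0,0,0,0.075],[0,0,0.0065,0,0,0,0.075],[0,0,0,0,0,0,0.075],[0,0,0,0,0,0,0.075],[0,0,0,0,0,0,0.04],[0,0,0,0,0,0,0.04],[0,0,0,0,0,0,0.04],[0,0,0,0,0,0,0.04],[0,0,0,0,0,0,0.04]]' 15
python3 -m jog '[[0,0,0,0,0,0,0.04],[0,0,0,0,0,0,0.04],[0,0,0,0,0,0,0.04]]'
python3 -m jog '[[0,0,-0.005,0,0,0,0.04],[0,0,-0.015,0,0,0,0.04],[0,0,-0.03,0,0,0,0.04],[0,0,-0.03,0,0,0,0.04],[0,0,-0.02,0,0,0,0.04],[0,0,0,0,0,0,0.04],[0,0,0,0,0,0,0.04]]'
python3 -c "
from h import *
st();go(.615,-.2635,.012,112.7)"
```

```text
time_s: 22.25
tool_pos: [0.4516, 0.1311, 0.0099]
tool_rot: [180.0, 0.0, 125.5]
force: [-0.7, 0.2, -0.3]
grip_width: 0.0498
grasp_force: 0.3
time_s: 22.5
tool_pos: [0.4515, 0.1311, 0.0099]
tool_rot: [-180.0, 0.0, 125.5]
force: [-2.6, -0.6, 6.1]
grip_width: 0.0484
grasp_force: 15.0
time_s: 23.08
tool_pos: [0.4523, 0.1314, 0.1104]
tool_rot: [179.9, 0.1, 125.5]
force: [-1.0, 0.1, -1.2]
grip_width: 0.0482
grasp_force: 15.0
23.08 [0.4523 0.1314 0.1104] [1.7988e+02 1.0000e-01 1.2551e+02] [-1.   0.1 -1.2] 0.0482 14.99936655163765
turn z rad 0.2235 shift after [-0.4271 -0.0023  0.0984]
```

```bash
python3 -m jog '[[0,0,0,0,0,0.0745,0.04],[0,0,0,0,0,0.0745,0.04],[0,0,0,0,0,0.0745,0.04],[0,0,0,0,0,0,0.04],[-0.015,0,0,0,0,0,0.04],[-0.035,0,0,0,0,0,0.04],[-0.035,0,0,0,0,0,0.04],[-0.035,0,0,0,0,0,0.04],[-0.035,0,0,0,0,0,0.04],[-0.035,0,0,0,0,0,0.04],[-0.035,0,0,0,0,0,0.04],[-0.035,0,0,0,0,0,0.04]]'
python3 -m jog '[[-0.035,0,0,0,0,0,0.04],[-0.035,0,0,0,0,0,0.04],[-0.035,0,0,0,0,0,0.04],[-0.035,0,0,0,0,0,0.04],[-0.02,0,0,0,0,0,0.04],[-0.007,-0.001,0,0,0,0,0.04],[0,0,0,0,0,0,0.04],[0,0,0.025,0,0,0,0.04],[0,0,0.03,0,0,0,0.04],[0,0,0.02,0,0,0,0.04],[0,0,0,0,0,0,0.04],[0,0,0,0,0,0,0.04]]'
python3 - <<'E'
from h import *
A=np.array
st();go(.616,-.263,.0129,112.7)
s=env.read_camera("scene");t=env.read_camera("top")
cv2.imwrite("pics/a9.png",np.hstack([crop(s,245,110,55,65,7),crop(t,338,125,55,65,7)]))
def rect(c,w,l,yaw,z):
    a=np.radians(yaw);X=A([np.cos(a),np.sin(a)]);Y=A([-X[1],X[0]])
    return A([[*(c+sx*w/2*X+sy*l/2*Y),z] for sx,sy in((-1,-1),(-1,1),(1,1),(1,-1))])
c=A([.616,-.263]);o=env.get_obs()["tool_pos"]
print("nest",proj("scene",rect(c,.075,.096,22.7,.006)).round(1).tolist())
print("box in nest",proj("scene",rect(c,.049,.07,22.7,.003)).round(1).tolist())
print("box now",proj("scene",rect(o[:2],.049,.07,22.7,o[2]-.0099)).round(1).tolist())
E
```

```text
time_s: 24.08
tool_pos: [0.5514, -0.1101, 0.108]
tool_rot: [-179.9, -0.1, 112.9]
force: [-0.3, 0.1, -0.5]
grip_width: 0.0484
grasp_force: 15.0
time_s: 25.08
tool_pos: [0.6142, -0.2603, 0.0333]
tool_rot: [-179.9, -0.2, 112.9]
force: [-0.1, 0.0, -0.4]
grip_width: 0.0481
grasp_force: 15.0
25.08 [ 0.6142 -0.2603  0.0333] [-179.89   -0.2   112.9 ] [-0.1  0.  -0.4] 0.0481 14.999418407678604
turn z rad 0.0034 shift after [-0.0032  0.0006  0.0204]
nest [[288.4, 140.2], [287.2, 158.1], [261.4, 156.5], [264.2, 138.7]]
box in nest [[284.0, 143.0], [282.8, 156.1], [266.2, 155.1], [268.0, 142.1]]
box now [[284.1, 136.7], [282.9, 149.7], [266.0, 148.6], [267.9, 135.7]]
```

View pics/a9.png

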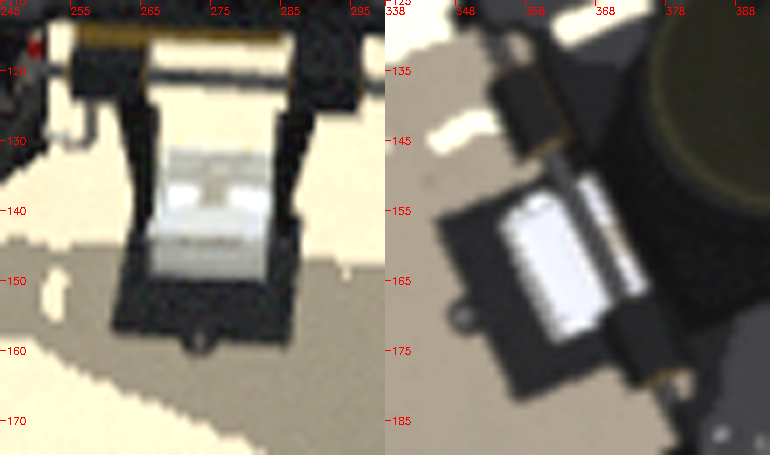

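Both views show the box centred over its nest within about 2 mm. In the scene view the box's near corners are (266.4,149.6) and (283,149.9), and the nest's are (261,157.3) and (286.4,159.4). I'll lower it straight down.

```bash
python3 -m jog '[[0,0,0.01,0,0,0,0.04],[0,0,0.006,0,0,0,0.04],[0,0,0.003,0,0,0,0.04],[0,0,0.0015,0,0,0,0.04],[0,0,0,0,0,0,0.04],[0,0,0,0,0,0,0.04]]'
python3 -m jog '[[0,0,0,0,0,0,0.065],[0,0,0,0,0,0,0.065],[0,0,0,0,0,0,0.065],[0,0,0,0,0,0,0.07],[0,0,-0.01,0,0,0,0.07],[0,0,-0.03,0,0,0,0.075],[0,0,-0.035,0,0,0,0.075],[0,0,-0.035,0,0,0,0.075],[0,0,-0.03,0,0,0,0.075],[0,0,-0.03,0,0,0,0.075]]'
python3 -m jog '[[0.03,0,0,0,0,0,0.075],[0.035,0,0,0,0,0,0.075],[0.035,0,0,0,0,0,0.075],[0.035,0,0,0,0,0,0.075],[0.035,0,0,0,0,0,0.075],[0.035,0,0,0,0,0,0.075],[0.035,0,0,0,0,0,0.075],[0.035,0,0,0,0,0,0.075],[0.035,0,0,0,0,0,0.075],[0.035,0,0,0,0,0,0.075],[0.035,0,0,0,0,0,0.075],[0.035,0,0,0,0,0,0.075]]'
python3 -m jog '[[0.03,0,0,0,0,0,0.075],[0.03,0,0,0,0,0,0.075],[0.03,0,0,0,0,0,0.075],[0,0,0,0,0,0,0.075],[0,0,0,0,0,0,0.075],[0,0,0,0,0,0,0.075]]'
python3 - <<'E'
from h import *
s=env.read_camera("scene");t=env.read_camera("top")
cv2.imwrite("pics/fin.png",np.hstack([crop(s,230,125,120,120,3),crop(t,278,138,115,120,3)]))
E
```

```text
time_s: 25.68
tool_pos: [0.6154, -0.2631, 0.0141]
tool_rot: [-180.0, 0.0, 112.7]
force: [0.5, 0.9, 0.5]
grip_width: 0.0477
grasp_force: 15.0
time_s: 26.52
tool_pos: [0.6156, -0.2629, 0.1871]
tool_rot: [179.9, 0.1, 112.7]
force: [0.6, -0.5, 0.2]
grip_width: 0.0751
grasp_force: 0.0
time_s: 27.52
tool_pos: [0.4543, 0.1214, 0.1849]
tool_rot: [179.9, 0.1, 112.7]
force: [0.9, 0.2, 1.0]
grip_width: 0.075
grasp_force: 0.0
time_s: 28.02
tool_pos: [0.4207, 0.2024, 0.1845]
tool_rot: [180.0, 0.1, 112.7]
force: [1.1, -0.4, -0.2]
grip_width: 0.0753
grasp_force: 0.0
```

View pics/fin.png

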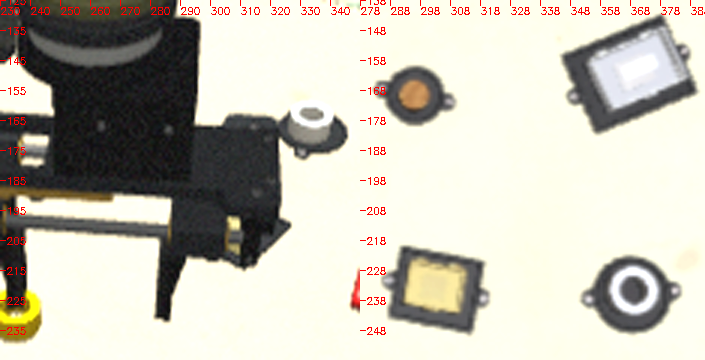

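The top view shows all four in their nests. The large box looks a little off-centre in its nest, towards the nest's long +right end. I've used all the pictures, so I'll check the fits numerically.

```bash
python3 - <<'E'
from h import *
t=np.mean([env.read_camera("top").astype(float) for _ in range(4)],0);g=cv2.cvtColor(t.astype(np.uint8),6)
for n,c,half,zt,wl in(("large",(367,162),26,.025,(.049,.07)),("small",(303,234),20,.023,(.036,.046)),("collar",(368,236),20,.024,0),("disc",(296,169),16,.015,0)):
    x,y=c[0]-half,c[1]-half;G=g[y:y+2*half,x:x+2*half]
    d=(G<75).astype(np.uint8);d=cv2.morphologyEx(d,cv2.MORPH_OPEN,np.ones((3,3),np.uint8))
    k=max(cv2.findContours(d,0,2)[0],key=cv2.contourArea)
    hull=np.zeros_like(d);cv2.fillPoly(hull,[cv2.convexHull(k)],1);er=cv2.erode(hull,np.ones((3,3),np.uint8))
    b=((G>=75)&(er>0)).astype(np.uint8);kb=max(cv2.findContours(b,0,2)[0],key=cv2.contourArea)
    out=[]
    for q,z in((k,.006),(kb,zt)):
        P=plane("top",q[:,0]+[x,y],z)[:,:2];r=cv2.minAreaRect((P*1000).astype(np.float32));out.append(r)
    print(n,[tuple(np.round(np.r_[r[0],r[1],r[2]],1)) for r in out],"offset mm",np.subtract(out[1][0],out[0][0]).round(1))
    if n=="large":
        for r0 in range(0,2*half,2): print(" ".join("%3d"%v for v in G[r0,::2]))
E
```

```text
large [(np.float64(613.7), np.float64(-261.6), np.float64(73.5), np.float64(94.6), np.float64(21.7)), (np.float64(613.9), np.float64(-264.1), np.float64(52.7), np.float64(70.6), np.float64(23.1))] offset mm [ 0.1 -2.4]
167 167 166 167 166 167 167 167 167 167 167 166 166 164 163 164 164 164 165 165 165 165 166 166 166 166
165 166 167 167 167 167 167 167 167 167 166 166 166 166 165 166 165 166 165 166 165 165 166 166 166 165
166 167 167 167 168 168 167 167 167 167 166 167 167 166 166 167 166 166 165 166 166 166 167 167 166 166
166 166 167 166 166 167 167 167 168 167 167 167 167 166 167 167 166 163 148 151 167 167 166 167 167 167
166 165 165 165 166 167 167 167 168 167 167 168 167 167 166 157 109  67  32  87 165 167 167 167 167 168
167 166 165 165 165 167 168 168 168 167 167 167 167 148  89  46  26  37  49  69 145 168 168 168 168 167
167 166 166 164 165 167 167 168 167 167 159 127  69  36  34  54  93 107 100 113  93 167 168 169 169 168
168 160 162 165 165 166 167 165 153 112  49  33  38  42  62 122 128 134 128  98  92 160 167 169 168 169
168 166 165 166 166 157 147  71  42  31  38  53  
[... 1771 characters left out ...]
166 167 167 168 168 169 167 169 170 169 169 169 169
small [(np.float64(432.3), np.float64(-91.4), np.float64(74.6), np.float64(60.2), np.float64(78.0)), (np.float64(433.3), np.float64(-89.7), np.float64(48.4), np.float64(40.2), np.float64(78.9))] offset mm [1.  1.7]
collar [(np.float64(421.9), np.float64(-253.3), np.float64(61.8), np.float64(55.4), np.float64(60.7)), (np.float64(426.3), np.float64(-252.7), np.float64(40.3), np.float64(35.9), np.float64(62.2))] offset mm [4.4 0.6]
disc [(np.float64(597.5), np.float64(-78.5), np.float64(49.2), np.float64(46.3), np.float64(43.1)), (np.float64(596.8), np.float64(-76.6), np.float64(23.0), np.float64(20.9), np.float64(89.2))] offset mm [-0.7  1.9]
```

```bash
python3 -c "
from cell import env
print(env.sign_off())"
```

```text
the job is handed in; nothing more can be done
None
```

The disc, collar, small box and large box all measure within 5 mm of their nest centres (15 mm allowed) from the top camera, and I handed the job in at about 28 s of the 109 s; I never deliberately went near the tape roll or screwdriver, though I did not re-measure them, and no verdict came back.

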